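# Rack the finds in reverse order

## Task

Move the four finds (canister, brown stone block, dark stone and sherd) from the plywood carrying rack to the empty grey storage rack, one to a place and in reverse order: the find at the left end goes to the right end, the second from the left becomes the second from the right, and so on. Set each down in the middle of its cork pad, the same way up as it was, and leave all four resting there.

Things in the scene. Friction and masses are not known exactly. Their poses are not given: they have to be found in the camera images.
- carrying_rack: plywood rack that holds the finds at the start, 94 (x) x 300 (y) mm, end boards 30 mm high with a round wooden grip on top (35 mm). Fixed. Origin: centre of its underside; x away from the robot, y left along the row, z up. Places at y = 108, 36, -36, -108 mm, x = 0; pad tops at z = 12 mm; ribs between, 4 mm thick, tops at z = 22 mm; open in front and behind (one finger in front of a find, one behind).
- storage_rack: grey rack, empty at the start, 94 (x) x 300 (y) mm, end boards 24 mm high, cork pads 80 (x) x 60 (y) mm; nearer than the carrying rack or beyond it. Fixed. Origin: centre of its underside; x away from the robot, y left along the row, z up. Places at y = 108, 36, -36, -108 mm, x = 0; pad tops at z = 12 mm; ribs between, 4 mm thick, tops at z = 22 mm; open in front and behind.
- canister: the white film canister with a grey cap that stands in the carrying rack: upright cylinder, body 31 mm across, cap 34 mm across from 44 mm up, 51 mm high. Origin: centre of its underside; z up.
- brown_block: brown upright block of stone, 54 (x) x 45 (y) x 45 (z) mm. Origin: centre of its underside; z up. Its x axis lies roughly along the row; it can be gripped front to back along its y axis.
- dark_stone: dark grey low stone, 37 (x) x 48 (y) x 27 (z) mm, narrowing upward. Origin: centre of its underside; z up. Its y axis lies roughly along the row; grip it low, front to back along its x axis.
- sherd: small brown pot sherd lying flat, 46 (x) x 29 (y) x 13 (z) mm. Origin: centre of its underside; z up. Its x axis lies roughly along the row; it can be gripped front to back along its y axis.
- pad_canister: cork pad, 80 (x) x 60 (y) x 4 mm, fixed in the place of the carrying rack in which the canister stands at the start (the four pads look alike and stay in the rack). Origin: centre of its underside; x and y as the rack's.
- pad_brown_block: cork pad, 80 (x) x 60 (y) x 4 mm, fixed in the place of the carrying rack in which the brown block stands at the start (the four pads look alike and stay in the rack). Origin: centre of its underside; x and y as the rack's.
- pad_dark_stone: cork pad, 80 (x) x 60 (y) x 4 mm, fixed in the place of the carrying rack in which the dark stone stands at the start (the four pads look alike and stay in the rack). Origin: centre of its underside; x and y as the rack's.
- pad_sherd: cork pad, 80 (x) x 60 (y) x 4 mm, fixed in the place of the carrying rack in which the sherd stands at the start (the four pads look alike and stay in the rack). Origin: centre of its underside; x and y as the rack's.
Not all that is in view belongs to the job. What is shaped like the brown_block but red or turquoise is not meant.

How it is judged:
By the outcome, as a careful person would: the job done as asked, in the order asked, and still so for the second after the job is handed in, with the robot touching nothing.
It also fails if it takes over 86 s, if anything falls off the work surface, if the arm or the gripper's body presses on something with over 40 N, if the wrist force passes 120 N, or if a joint passes its speed limit or range.

## Robot

A 6-joint arm with a two-finger parallel gripper is mounted at the origin on the work surface; the furniture and walls round the work are solid. World frame = base frame: x ahead of the robot, y to its left, z up, the work surface at z = 0. Lengths are in m, angles in rad, forces in N, time in s.
With the tool pointing down it reaches from about 0.225 to 0.875 m from the base axis. Payload 3.4 kg.
Tool frame: the origin (TCP) lies at the very end of the fingers, on their centre line; the grasp point (between the pads) lies 19 mm behind it; z points along the fingers, y is the line along which they close (so a half turn about z gives the same grasp; the last joint's range is limited). The gripper opens to 85 mm and grips with 20 to 120 N. Pads are 22 mm wide; open, the fingers measure 114 mm over their backs; the gripper's body (76 mm by 85 mm) begins 54 mm behind the grasp point. The pads swing forward as they close: fully open they stand 13 mm farther back than shut.
Start: joints at [1.08, 0.276, 1.505, -0, 1.361, -0.121], TCP at [0.208, 0.536, 0.231] pointing down, gripper open.
Joint ranges: [-2.89, 2.89], [-0.75, 2.08], [0.22, 2.7], [-1.18, 4.32], [0.11, 2.71], [-2.7, 2.7]. Speed limits (rad/s): [2.57, 2.57, 3.14, 3.14, 3.14, 3.14].

## Interface

Orientations are given as a unit quaternion [w, x, y, z].
In Python, from rig import manip, get_image, camera_info gives the robot as it stands. The module is installed in compiled form; this text tells all that it offers.
- The arm moves only by the shell command python3 -m crank 'ROWS' [FORCE]. ROWS is a JSON object of lists of equal length, an entry for each row: "translation": the shift along the tool's x, y, z in mm, a list of three; "roll": the turn about the tool's z in rad; "fingers": the opening, from 0 (shut) to 1 (fully open). A call has 1 to 8 rows; each row shifts and turns the commanded pose from where the row before left it, along the tool's axes as they then stand; what a row does not reach is not made up. A row lasts 1/10 s, in which the tool goes at most 50 mm and 8.59 degrees, less where a joint would pass 70% of its speed; a pose out of reach is approached as far as the arm can. A call is refused whole if a number of a shift passes 50 or a number of a turn 0.15, either way. A call with a gripper value outside its range is refused whole. The fingers move at their own pace and stop on an object; FORCE is the grip in N (left out, the last holds). Time passes only in rows, so rows that do not move let the fingers close. It gives the time, the measured TCP pose, the force, the opening and the grip force at its end, in the units of the state.
- manip.get_state(): the state, without advancing time (a new reading comes with each control period).
- get_image(name): name is "side" or "top" or "wrist"; returns the picture (400x640x3 uint8, blue, green, red); there is no depth.
- camera_info(name): a dict with "mtx" (3x3 intrinsics, pixels), "rvec" (rotation vector, rad) and "tvec" (3), from world to camera coordinates, as OpenCV has them. Camera axes: x right, y down, z forward; pixel columns grow to the right and rows downward; lengths in m; the calibration is good to about 2 mm. A picture is of the moment at which its call begins: read the wrist's pose just before it. camera_info takes no time and is no camera call; for the wrist camera it gives the pose at the moment of the call.
- manip.sign_off(): hands the job in; it is judged then, once.
The state is a dict: "clock": time; "qpos": joint angles; "qd": joint speeds; "effort": joint torques, N m; "position": TCP position; "ee_rot": TCP orientation; "contact_force": force on the tool from outside, world axes, zero at the start; "moment": the same for the moment, N m; "width": finger opening in m; "gripper_force": force on a finger pad.
Only numpy, scipy, OpenCV 4.12 (cv2) and the standard library are available. Lean on these libraries where they do the work, as an engineer would, in place of code of your own. Each camera call takes 0.05 s, during which the arm holds its last target. There are 200 camera calls.

## Working session

There is one attempt and no reset: what is moved stays moved. The work goes in short steps, Python scripts to look and compute and a shell command to move; the robot and the scene stay as the last step left them, time stands still between calls to the robot, and variables do not carry over. Pictures are saved under pics/ and viewed, at most 14 in all, crops included, and the job is handed in when it is done.

```bash
mkdir -p pics
python3 - <<'E'
from rig import manip, get_image, camera_info
import cv2
s=manip.get_state(); print({k:s[k] for k in ('clock','position','ee_rot','width')})
for n in ('top','side'):
    cv2.imwrite(f'pics/{n}0.png',get_image(n)); c=camera_info(n); print(n,c)
E
```

```text
{'clock': 0.0, 'position': array([0.20757332, 0.53564078, 0.23042298]), 'ee_rot': array([-2.78050218e-04,  1.83830916e-01,  9.82957426e-01, -9.03610104e-04]), 'width': 0.08527165816884882}
top {'mtx': array([[423.35647699,   0.        , 321.48599489],
       [  0.        , 423.35647699, 194.40118265],
       [  0.        ,   0.        ,   1.        ]]), 'rvec': array([ 2.1238423 , -2.16586084,  0.17017158]), 'tvec': array([0.04027144, 0.47412912, 0.8321316 ])}
side {'mtx': array([[406.90042119,   0.        , 321.5842912 ],
       [  0.        , 406.90042119, 206.1243983 ],
       [  0.        ,   0.        ,   1.        ]]), 'rvec': array([ 2.09453332, -0.5378502 ,  0.29956965]), 'tvec': array([-0.39775125,  0.18067889,  0.66405696])}
```

View pics/top0.png

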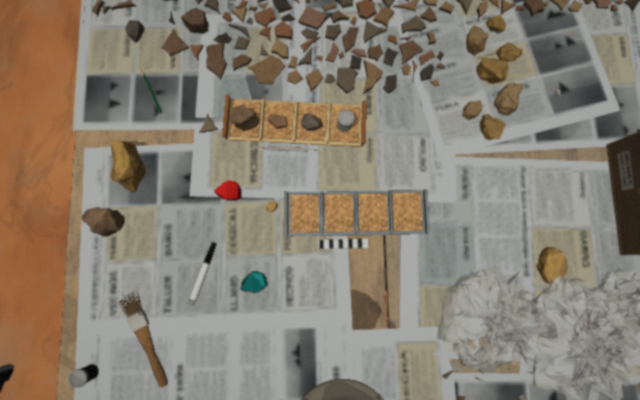

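View pics/side0.png

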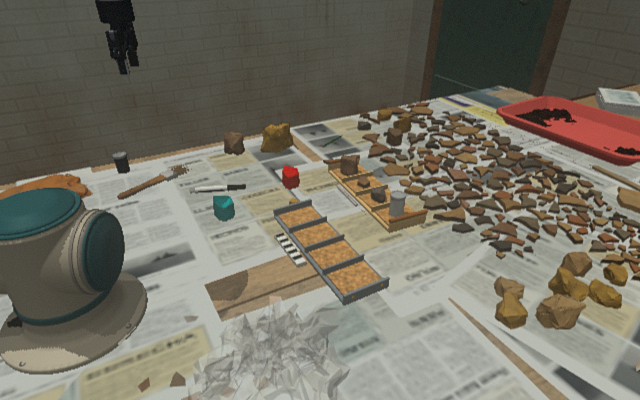

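The top view shows the plywood rack with, from left to right, the brown block (245,118), sherd (278,121), dark stone (311,122) and canister (346,119). The grey rack is nearer, with pads at (305,213), (339,213), (373,212) and (407,211).

These could be mistaken for the finds:
- **Block:** red (228,190), turquoise (255,282), and brown stones at (103,220) and (194,18).
- **Canister:** black canister (83,375).
- **Sherd:** loose sherd (208,124).

I choose the four standing in the plywood rack, and will check them in one close crop.

Run:
```python
import cv2
a=cv2.imread('pics/top0.png')[85:245,215:435]
cv2.imwrite('pics/crop0.png',cv2.resize(a,None,fx=3.6,fy=3.6,interpolation=cv2.INTER_CUBIC))
```

```text
(no output)
```

View pics/crop0.png

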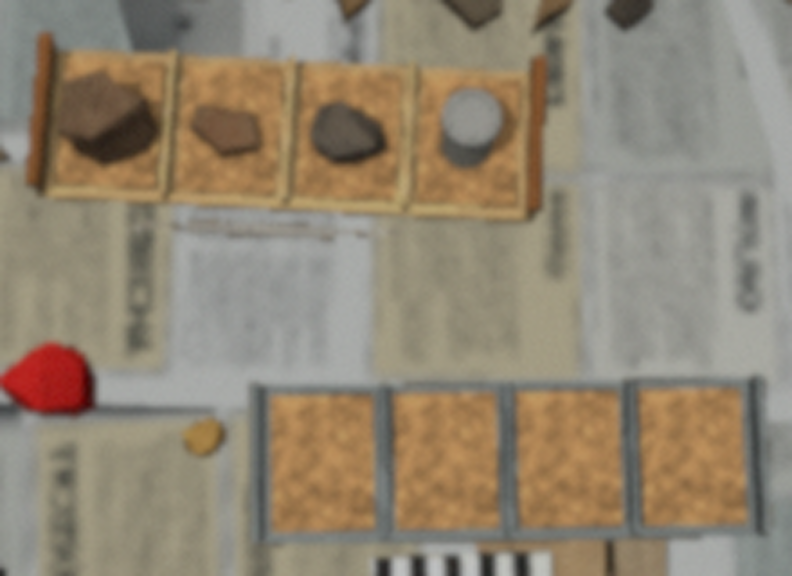

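The crop confirms the order: block (107,118), sherd (226,130), dark stone (348,132), canister (472,118 for the cap). The storage pads are at about (323,461), (447,460), (570,458) and (694,456).

```bash
cat > h.py <<'E'
import numpy as np, cv2
from scipy.optimize import least_squares
from rig import manip, get_image, camera_info
def proj(c,P): return cv2.projectPoints(np.float64(P).reshape(-1,3),c['rvec'],c['tvec'],c['mtx'],None)[0].reshape(-1,2)
def back(c,uv,z):
    R=cv2.Rodrigues(c['rvec'])[0]; o=-R.T@c['tvec']
    uv=np.float64(uv).reshape(-1,2); d=np.c_[uv,np.ones(len(uv))]@np.linalg.inv(c['mtx']).T@R
    return o+d*((z-o[2])/d[:,2])[:,None]
def w(p,L): # rack local->world
    x,y,t=p; L=np.float64(L).reshape(-1,3); c,s=np.cos(t),np.sin(t)
    return np.c_[x+c*L[:,0]-s*L[:,1],y+s*L[:,0]+c*L[:,1],L[:,2]]
def fit(c,L,uv,p0):
    r=least_squares(lambda p:(proj(c,w(p,L))-uv).ravel(),p0,loss='soft_l1'); return r.x,np.sqrt(np.mean(r.fun**2))
def yaw(s):
    a,b,c_,d=s['ee_rot']; R=np.array([[1-2*(c_*c_+d*d),2*(b*c_-a*d)],[2*(b*c_+a*d),1-2*(b*b+d*d)]]); return R
E
python3 - <<'E'
from h import *
c=camera_info('top'); f=lambda a:(np.float64(a)+.5)/3.6-.5+[215,85]
def pads(k): 
    o=[]
    for y in k: o+= [[.04,y+.03,.012],[.04,y-.03,.012],[-.04,y+.03,.012],[-.04,y-.03,.012]]
    return o
S,e=fit(c,pads([.108,-.108]),f([[270,392],[377,390],[273,532],[380,530],[640,386],[744,384],[641,528],[748,523]]),[.5,0,0]); print('S',S,e)
C,e=fit(c,pads([.108,-.108]),f([[57,55],[168,60],[50,187],[163,193],[418,68],[530,75],[415,207],[528,208]]),[.7,0,0]); print('C',C,e)
print('storage places',w(S,[[0,y,.012] for y in (.108,.036,-.036,-.108)]))
print('carry places',w(C,[[0,y,.012] for y in (.108,.036,-.036,-.108)]))
for n,p,z in (('block',(107,118),.035),('blocktop',(105,100),.057),('sherd',(226,130),.02),('dark',(348,132),.025),('can',(472,118),.063)): print(n,back(c,f([p]),z))
s=manip.get_state(); print(yaw(s)); print('wrist',camera_info('wrist'))
E
```

```text
S [ 0.44036583 -0.04108952 -0.00350449] 0.644291848038336
C [ 0.64021589  0.08397739 -0.06234343] 1.509436430758409
storage places [[ 0.44074431  0.06690981  0.012     ]
 [ 0.44049199 -0.00508974  0.012     ]
 [ 0.44023967 -0.0770893   0.012     ]
 [ 0.43998735 -0.14908886  0.012     ]]
carry places [[ 0.64694462  0.19176757  0.012     ]
 [ 0.6424588   0.11990745  0.012     ]
 [ 0.63797298  0.04804732  0.012     ]
 [ 0.63348716 -0.0238128   0.012     ]]
block [[0.64248918 0.19044715 0.035     ]]
blocktop [[0.64557157 0.18775675 0.057     ]]
sherd [[0.6389667  0.12220708 0.02      ]]
dark [[0.6347117  0.04946506 0.025     ]]
can [[ 0.62892943 -0.02158513  0.063     ]]
[[-0.93239033  0.36145208]
 [ 0.36145292  0.93238923]]
wrist {'mtx': array([[296.48673069,   0.        , 320.86220606],
       [  0.        , 296.48673069, 198.2280394 ],
       [  0.        ,   0.        ,   1.        ]]), 'rvec': array([-2.36895164, -1.62190769, -0.25480481]), 'tvec': array([-0.57521508, -0.04068644,  0.38039523])}
```

```bash
python3 -m crank '{"translation":[[0,0,-8],[0,0,-8],[0,0,-8],[0,0,-8],[0,0,-8],[0,0,-8],[0,0,-8],[0,0,0]],"roll":[0.14,0.14,0.14,0.14,0.14,0.14,0.14,0.14],"fingers":[1,1,1,1,1,1,1,1]}'
python3 -m crank '{"translation":[[0,0,0],[-28,28,0],[-28,28,0],[-28,28,0],[-28,28,0],[-28,28,0],[-28,28,0],[-28,28,0]],"roll":[0.14,0,0,0,0,0,0,0],"fingers":[1,1,1,1,1,1,1,1]}'
python3 -m crank '{"translation":[[-28,28,0],[-28,28,0],[-28,28,0],[-28,28,0],[-28,28,0],[-28,28,0],[-28,28,0],[0,0,0]],"roll":[0,0,0,0,0,0,0,0],"fingers":[1,1,1,1,1,1,1,1]}'
python3 - <<'E'
from h import *
import json
s=manip.get_state(); c=camera_info('wrist'); cv2.imwrite('pics/w1.png',get_image('wrist'))
json.dump({k:np.array(v).tolist() for k,v in c.items()},open('w1.json','w'))
print(s['clock'],s['position'],yaw(s),s['qpos'])
E
```

```text
clock: 0.9
position: [0.208, 0.5365, 0.2881]
ee_rot: [-0.0, 0.68, 0.733, 0.001]
contact_force: [-0.6, 0.8, -0.0]
width: 0.0851
gripper_force: 0.0
clock: 1.7
position: [0.3925, 0.3275, 0.287]
ee_rot: [-0.0, 0.728, 0.686, -0.0]
contact_force: [-0.8, 0.2, 0.5]
width: 0.0852
gripper_force: 0.0
clock: 2.5
position: [0.579, 0.1177, 0.2859]
ee_rot: [0.001, 0.729, 0.684, -0.001]
contact_force: [-1.6, -0.1, -0.2]
width: 0.0855
gripper_force: 0.0
2.5 [0.57902904 0.11771853 0.28591533] [[ 0.06378926  0.99796336]
 [ 0.99796049 -0.06378843]] [ 0.08436068  0.27597119  1.37096987 -0.00244736  1.49459095  0.1483792 ]
```

View pics/w1.png

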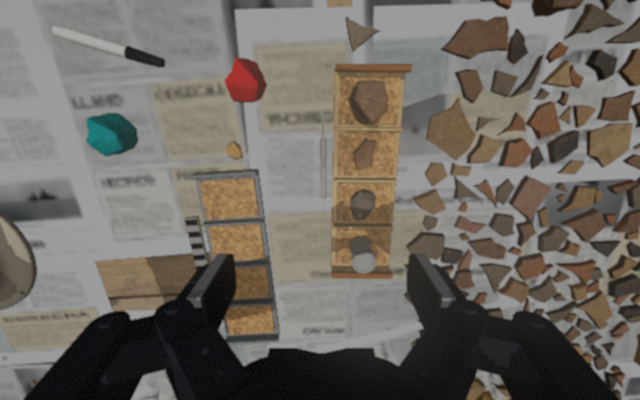

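The wrist view has image up = +y and right = +x. It shows both racks: block (369,101), sherd (364,154), dark stone (362,205), canister cap (363,262). I'll enlarge it to measure.

Run:
```python
import cv2
a=cv2.imread('pics/w1.png')[55:345,185:425]
a=a[:230,135:]  # carry
cv2.imwrite('pics/w1c.png',cv2.resize(a,None,fx=2.6*1,fy=2.6,interpolation=cv2.INTER_CUBIC)); print(a.shape)
```

```text
(230, 105, 3)
```

View pics/w1c.png

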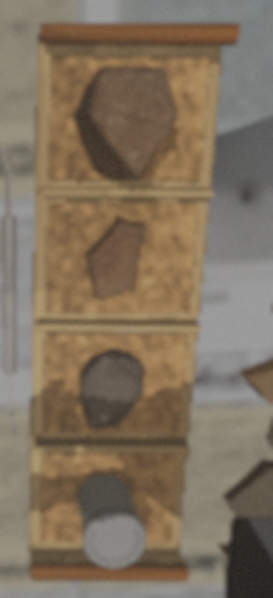

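Run:
```python
from h import *
import json
c={k:np.array(v) for k,v in json.load(open('w1.json')).items()}
f=lambda a:(np.float64(a)+.5)/2.6-.5+[320,55]
L=[[-.047,y,.022] for y in(.072,0,-.072)]+[[.047,y,.022] for y in(.072,0,-.072)]
C,e=fit(c,L,f([[44,190],[38,321],[32,440],[213,192],[199,323],[189,443]]),[.64,.084,-.06]); print('C',C,e)
for n,p,z in (('block',(130,122),.035),('sherd',(116,258),.02),('sherdx',[(87,258),(144,258)],.02),('dark',(112,388),.02),('darkx',[(81,388),(143,388)],.015),('can',(114,540),.063)): print(n,back(c,f(p),z)[:,:2].round(4).tolist())
```

```text
C [ 0.64161702  0.0896473  -0.0836853 ] 1.7223551198178817
block [[0.647, 0.1934]]
sherd [[0.641, 0.1248]]
sherdx [[0.6256, 0.1258], [0.6559, 0.1238]]
dark [[0.6374, 0.0517]]
darkx [[0.6204, 0.051], [0.6556, 0.0487]]
can [[0.6312, -0.0196]]
```

```bash
python3 -m crank '{"translation":[[-33.5,15,0],[-33.5,15,0],[-33.5,15,0],[-34,15,0],[0,0,40],[0,0,40],[0,0,40],[0,0,40]],"roll":[0,0,0,0,0,0,0,0],"fingers":[1,1,1,1,1,1,1,1]}' 40
python3 -m crank '{"translation":[[0,0,30],[0,0,0],[0,0,0]],"roll":[0,0,0],"fingers":[1,1,1]}'
python3 - <<'E'
from h import *
import json
s=manip.get_state(); c=camera_info('wrist'); cv2.imwrite('pics/w2.png',get_image('wrist'))
json.dump({k:np.array(v).tolist() for k,v in c.items()},open('w2.json','w'))
print(s['clock'],s['position'],yaw(s)[1])
for n,P in (('can',[[.630,-.0205,.063],[.630,-.0205,.012]]),('tcp',[s['position']])): print(n,proj(c,P))
E
```

```text
clock: 3.35
position: [0.6271, -0.0148, 0.126]
ee_rot: [-0.0, 0.727, 0.686, 0.0]
contact_force: [1.0, 0.0, 0.5]
width: 0.0854
gripper_force: 0.0
clock: 3.65
position: [0.6278, -0.0151, 0.0976]
ee_rot: [-0.0, 0.727, 0.686, -0.0]
contact_force: [1.2, -0.1, 0.3]
width: 0.085
gripper_force: 0.0
3.65 [ 0.62780938 -0.01512648  0.09759836] [ 0.99831251 -0.05806785]
can [[323.15998927 237.94668168]
 [322.71286093 210.93941879]]
tcp [[319.02659175 256.94466175]]
```

View pics/w2.png

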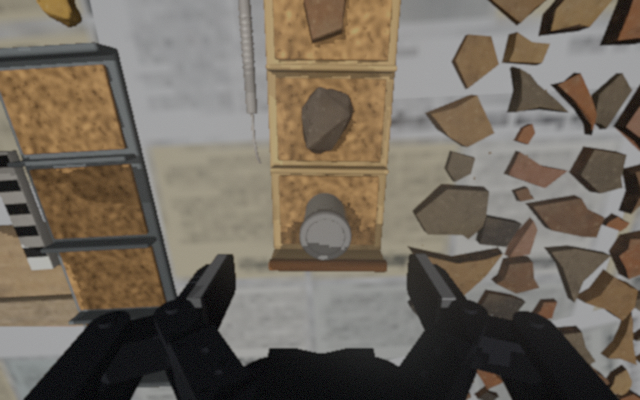

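The canister cap is at (325,235), against a predicted (323,238), so the estimate is within about 2 mm. The dark stone is at (327,120). I'll shift slightly, descend and grip.

```bash
python3 -m crank '{"translation":[[-4,3,20],[0,0,30],[0,0,20],[0,0,7],[0,0,0],[0,0,0],[0,0,0],[0,0,0]],"roll":[0,0,0,0,0,0,0,0],"fingers":[1,1,1,1,1,0,0,0]}' 40
python3 -m crank '{"translation":[[0,0,0],[0,0,0],[0,0,0],[0,0,0]],"roll":[0,0,0,0],"fingers":[0,0,0,0]}'
python3 - <<'E'
from h import *
import json
c={k:np.array(v) for k,v in json.load(open('w2.json')).items()}
print(back(c,[[327,120]],.022),back(c,[[325,235]],.063))
L=[[-.047,y,.022] for y in(0,-.072)]+[[.047,y,.022] for y in(0,-.072)]
print(fit(c,L,np.float64([[268,70],[271,167],[396,68],[389,167]]),[.64,.084,-.06]))
E
```

```text
clock: 4.5
position: [0.6316, -0.0203, 0.0216]
ee_rot: [0.001, 0.728, 0.686, 0.001]
contact_force: [0.0, 0.7, -0.4]
width: 0.0442
gripper_force: 0.0
clock: 4.9
position: [0.6311, -0.0203, 0.0213]
ee_rot: [0.0, 0.728, 0.686, 0.0]
contact_force: [-2.3, 0.5, 5.4]
width: 0.032
gripper_force: 38.9
[[0.63713439 0.05214864 0.022     ]] [[ 0.63132475 -0.0184497   0.063     ]]
(array([ 0.64107549,  0.08610396, -0.04548667]), np.float64(4.114741562105055))
```

```bash
python3 -m crank '{"translation":[[0,0,-10],[0,0,-30],[0,0,-30],[0,0,-10],[17,-38,0],[17,-38,0],[17,-38,0],[17,-38,0]],"roll":[0,0,0,-0.06,0,0,0,0],"fingers":[0,0,0,0,0,0,0,0]}'
python3 -m crank '{"translation":[[18,-38,0],[0,0,0],[0,0,0]],"roll":[0,0,0],"fingers":[0,0,0]}'
python3 - <<'E'
from h import *
import json
s=manip.get_state(); c=camera_info('wrist'); cv2.imwrite('pics/w3.png',get_image('wrist'))
json.dump({k:np.array(v).tolist() for k,v in c.items()},open('w3.json','w'))
print(s['clock'],s['position'],yaw(s)[1])
E
```

```text
clock: 5.7
position: [0.4772, 0.0481, 0.1006]
ee_rot: [0.0, 0.707, 0.707, 0.0]
contact_force: [-0.5, 0.5, -0.8]
width: 0.0319
gripper_force: 39.7
clock: 6.0
position: [0.4405, 0.0659, 0.1009]
ee_rot: [0.001, 0.706, 0.708, 0.001]
contact_force: [0.5, 1.0, -0.6]
width: 0.0321
gripper_force: 39.8
6.0 [0.44047898 0.06590329 0.10094361] [0.99999773 0.00212979]
```

View pics/w3.png

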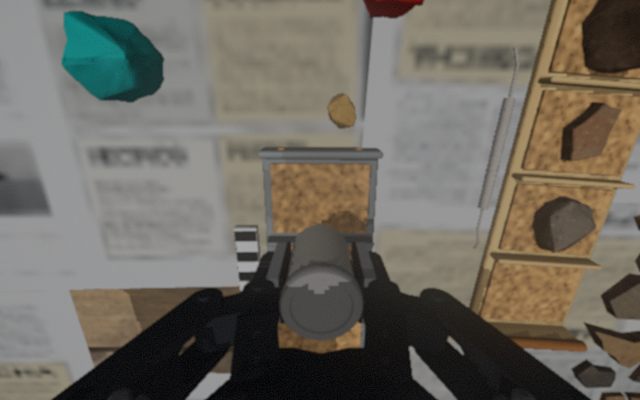

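The canister is held upright. The left storage pad spans about (272–370, 163–233). I'll compare that with the model's projection.

Run:
```python
from h import *
import json
c={k:np.array(v) for k,v in json.load(open('w3.json')).items()}
S=[.44036,-.0411,-.0035]
print(proj(c,w(S,[[-.04,.138,.012],[.04,.138,.012],[-.04,.078,.012],[.04,.078,.012],[-.047,.072,.022],[.047,.072,.022]])).round(0).tolist())
```

```text
[[269.0, 166.0], [370.0, 167.0], [273.0, 235.0], [366.0, 236.0], [263.0, 247.0], [376.0, 247.0]]
```

```bash
python3 -m crank '{"translation":[[2,0,25],[0,0,25],[0,0,18],[0,0,6],[0,0,3],[0,0,1],[0,0,0],[0,0,0]],"roll":[0,0,0,0,0,0,0,0],"fingers":[0,0,0,0,0,0,0,0]}'
python3 -m crank '{"translation":[[0,0,1],[0,0,0],[0,0,0],[0,0,0],[0,0,0],[0,0,0],[0,0,0],[0,0,0]],"roll":[0,0,0,0,0,0,0,0],"fingers":[0,0,1,1,1,1,1,1]}'
```

```text
clock: 6.85
position: [0.4415, 0.0675, 0.023]
ee_rot: [0.001, 0.707, 0.707, 0.001]
contact_force: [-0.1, -0.2, 0.5]
width: 0.0316
gripper_force: 39.8
clock: 7.65
position: [0.4407, 0.0676, 0.0213]
ee_rot: [-0.0, 0.707, 0.707, 0.0]
contact_force: [-0.2, 0.2, 0.1]
width: 0.0855
gripper_force: 0.0
```

```bash
python3 -m crank '{"translation":[[0,0,-20],[0,0,-35],[0,0,-35],[-3,39,0],[-3,39,0],[-3,39,0],[-3,39,0],[-4,40,0]],"roll":[0,0,0,0,0,0,0,0],"fingers":[1,1,1,1,1,1,1,1]}'
python3 -m crank '{"translation":[[0,0,0],[0,0,0],[0,0,0]],"roll":[0.065,0,0],"fingers":[1,1,1]}'
python3 - <<'E'
from h import *
import json
s=manip.get_state(); c=camera_info('wrist'); cv2.imwrite('pics/w4.png',get_image('wrist'))
json.dump({k:np.array(v).tolist() for k,v in c.items()},open('w4.json','w'))
print(s['clock'],s['position'],yaw(s)[1])
print(proj(c,[[.6368,.051,.012],[.6368,.051,.039]]))
E
```

```text
clock: 8.45
position: [0.6379, 0.0517, 0.1111]
ee_rot: [-0.0, 0.707, 0.707, -0.0]
contact_force: [0.2, -0.2, 1.1]
width: 0.0853
gripper_force: 0.0
clock: 8.75
position: [0.6357, 0.0518, 0.1108]
ee_rot: [-0.001, 0.729, 0.685, -0.001]
contact_force: [-0.2, 0.7, -1.0]
width: 0.0851
gripper_force: 0.0
8.75 [0.63573616 0.05181998 0.11076026] [ 0.99803103 -0.06272179]
[[321.17170903 200.718922  ]
 [321.15772526 211.76404097]]
```

View pics/w4.png

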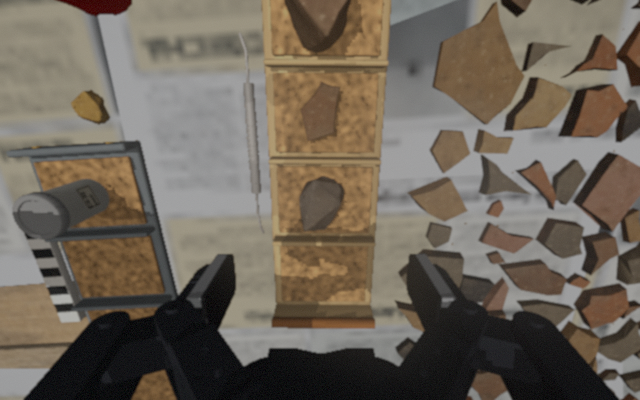

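The canister stands in the left storage place. The dark stone spans about (299–343, 177–229), centred at (321,203), within 3 px of the prediction. The sherd is at (320,110).

```bash
python3 -m crank '{"translation":[[0,1,30],[0,0,35],[0,0,20],[0,0,10],[0,0,0],[0,0,0],[0,0,0],[0,0,0]],"roll":[0,0,0,0,0,0,0,0],"fingers":[1,1,1,1,1,0,0,0]}' 50
python3 -m crank '{"translation":[[0,0,0],[0,0,0],[0,0,0],[0,0,0]],"roll":[0,0,0,0],"fingers":[0,0,0,0]}'
python3 - <<'E'
from h import *
import json
c={k:np.array(v) for k,v in json.load(open('w4.json')).items()}
print('sherd',back(c,[[320,110],[302,110],[340,110],[320,82],[320,140]],.02),'dark',back(c,[[321,203]],.02))
print(manip.get_state()['position'])
E
```

```text
clock: 9.6
position: [0.6386, 0.0517, 0.0177]
ee_rot: [0.001, 0.729, 0.684, 0.001]
contact_force: [0.1, -0.6, -0.1]
width: 0.0439
gripper_force: 0.0
clock: 10.0
position: [0.6379, 0.0517, 0.0178]
ee_rot: [0.0, 0.729, 0.684, 0.0]
contact_force: [-2.3, -0.7, 4.3]
width: 0.0328
gripper_force: 48.9
sherd [[0.64063346 0.12586565 0.02      ]
 [0.62705106 0.12672551 0.02      ]
 [0.65572243 0.12491042 0.02      ]
 [0.64189923 0.14556929 0.02      ]
 [0.63919646 0.10349662 0.02      ]] dark [[0.6367021  0.05167041 0.02      ]]
[0.63790247 0.05173463 0.01781219]
```

```bash
python3 -m crank '{"translation":[[0,0,-10],[0,0,-30],[0,0,-25],[-11,-39,0],[-11,-39,0],[-11,-39,0],[-11,-40,0],[-11,-40,0]],"roll":[0,0,-0.062,0,0,0,0,0],"fingers":[0,0,0,0,0,0,0,0]}'
python3 -m crank '{"translation":[[0,0,0],[0,0,0],[0,0,0]],"roll":[0,0,0],"fingers":[0,0,0]}'
python3 - <<'E'
from h import *
import json
s=manip.get_state(); c=camera_info('wrist'); cv2.imwrite('pics/w5.png',get_image('wrist'))
print(s['position'],yaw(s)[1])
print(proj(c,w([.44036,-.0411,-.0035],[[-.047,.072,.022],[.047,.072,.022],[-.04,.078,.012],[.04,.078,.012],[-.047,0,.022],[.047,0,.022]])).round(0).tolist())
E
```

```text
clock: 10.8
position: [0.4393, -0.0032, 0.0819]
ee_rot: [0.001, 0.708, 0.707, 0.0]
contact_force: [-0.4, -0.8, -0.6]
width: 0.0331
gripper_force: 49.2
clock: 11.1
position: [0.4427, -0.0031, 0.0822]
ee_rot: [0.001, 0.708, 0.706, 0.001]
contact_force: [0.7, -0.3, -0.2]
width: 0.0328
gripper_force: 49.3
[ 0.44265894 -0.00310203  0.08219425] [ 0.99999783 -0.00205135]
[[249.0, 171.0], [383.0, 171.0], [261.0, 160.0], [371.0, 160.0], [256.0, 262.0], [377.0, 262.0]]
```

View pics/w5.png

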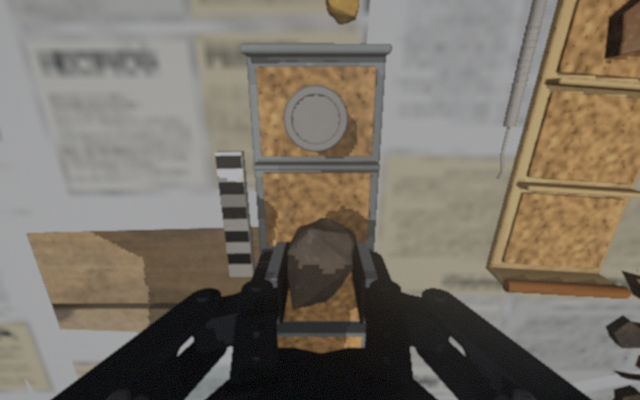

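The canister stands on pad 1 (cap at (316,118)), and the dark stone is held over place 2. I'll fit the rack from this picture.

Run:
```python
from h import *
import json
c=camera_info('wrist')
L=[[-.04,.138,.012],[.04,.138,.012],[-.04,.078,.012],[.04,.078,.012],[-.04,.066,.012],[.04,.066,.012]]
uv=np.float64([[256,66],[380,66],[258,156],[376,156],[260,171],[374,171]])
S,e=fit(c,L,uv,[.44,-.041,0]); print(S,e,(proj(c,w(S,L))-uv).round(1).tolist())
print('can',back(c,[[316,118]],.063), 'places',w(S,[[0,y,.012] for y in (.108,.036,-.036,-.108)])[:,:2])
a=cv2.imread('pics/w5.png')[30:290,230:400]; cv2.imwrite('pics/w5c.png',cv2.resize(a,None,fx=2.3,fy=2.3,interpolation=cv2.INTER_CUBIC))
```

```text
[ 0.44163071 -0.03813195 -0.00377782] 2.0111927208816844 [[1.0, -0.9], [-1.6, -0.6], [4.4, -0.2], [-2.7, -0.1], [3.4, 1.1], [-1.6, 1.1]]
can [[0.44139456 0.06877997 0.063     ]] places [[ 0.44203871  0.06986728]
 [ 0.44176671 -0.00213221]
 [ 0.44149471 -0.0741317 ]
 [ 0.44122271 -0.14613118]]
```

View pics/w5c.png

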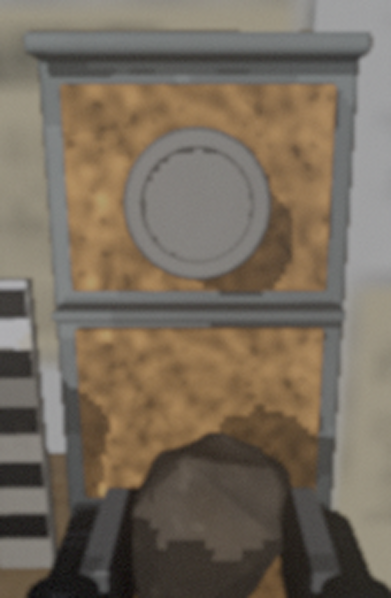

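The crop shows the canister centred on pad 1, about 1 mm off. Lowering the stone.

```bash
python3 -m crank '{"translation":[[1,-1,25],[0,0,20],[0,0,12],[0,0,4],[0,0,2],[0,0,0],[0,0,1],[0,0,0]],"roll":[0,0,0,0,0,0,0,0],"fingers":[0,0,0,0,0,0,0,0]}'
python3 -m crank '{"translation":[[0,0,0],[0,0,0],[0,0,0],[0,0,0],[0,0,0],[0,0,-25],[0,0,-30],[0,0,-30]],"roll":[0,0,0,0,0,0,0,0],"fingers":[1,1,1,1,1,1,1,1]}'
```

```text
clock: 11.95
position: [0.4404, -0.002, 0.0179]
ee_rot: [0.001, 0.708, 0.706, 0.001]
contact_force: [-0.2, -0.9, -0.6]
width: 0.0332
gripper_force: 49.4
clock: 12.75
position: [0.4391, -0.0018, 0.103]
ee_rot: [-0.001, 0.708, 0.706, -0.0]
contact_force: [1.3, 0.4, -0.6]
width: 0.0856
gripper_force: 0.0
```

```bash
python3 -m crank '{"translation":[[21,33,0],[21,33,0],[21,33,0],[21,33,0],[21,34,0],[22,34,0],[0,0,0],[0,0,0]],"roll":[0,0,0,0,0,0,0.065,0],"fingers":[1,1,1,1,1,1,1,1]}' 40
python3 -m crank '{"translation":[[0,0,0],[0,0,0]],"roll":[0,0],"fingers":[1,1]}'
python3 - <<'E'
from h import *
s=manip.get_state(); c=camera_info('wrist'); cv2.imwrite('pics/w6.png',get_image('wrist'))
print(s['position'],yaw(s)[1], proj(c,[[.641,.1255,.02]]))
E
```

```text
clock: 13.55
position: [0.6402, 0.1253, 0.1014]
ee_rot: [-0.0, 0.73, 0.683, -0.0]
contact_force: [-0.5, 0.6, 0.0]
width: 0.0856
gripper_force: 0.0
clock: 13.75
position: [0.6389, 0.1242, 0.1022]
ee_rot: [-0.0, 0.73, 0.683, -0.0]
contact_force: [-0.4, -0.1, -0.5]
width: 0.0851
gripper_force: 0.0
[0.63892629 0.12420809 0.10224088] [ 0.99777569 -0.06666085] [[322.10889094 204.60627083]]
```

View pics/w6.png

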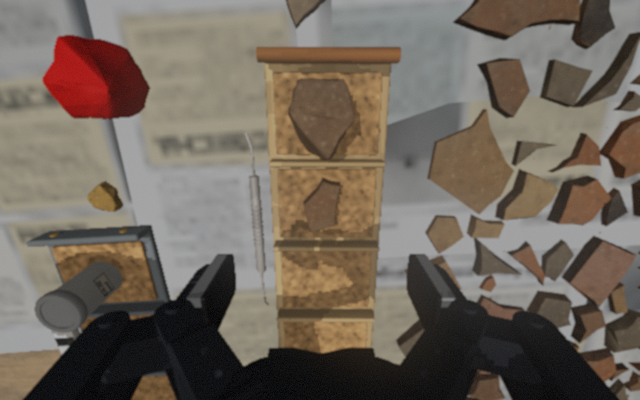

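The sherd spans (304–341, 179–232), centred at (322,206) and matching the prediction. The block spans (289–355, 77–158).

```bash
python3 -m crank '{"translation":[[1,2,30],[0,0,32],[0,0,18],[0,0,7],[0,0,0],[0,0,0],[0,0,0],[0,0,0]],"roll":[0,0,0,0,0,0,0,0],"fingers":[1,1,1,1,1,0,0,0]}' 40
python3 -m crank '{"translation":[[0,0,0],[0,0,0],[0,0,0],[0,0,0],[0,0,0]],"roll":[0,0,0,0,0],"fingers":[0,0,0,0,0]}'
```

```text
clock: 14.6
position: [0.6427, 0.1256, 0.0166]
ee_rot: [0.001, 0.73, 0.683, 0.001]
contact_force: [-0.9, -0.1, 0.3]
width: 0.0442
gripper_force: 0.0
clock: 15.1
position: [0.6424, 0.1257, 0.0165]
ee_rot: [0.0, 0.73, 0.683, 0.001]
contact_force: [-0.7, 0.1, 5.6]
width: 0.0255
gripper_force: 38.3
```

```bash
python3 -m crank '{"translation":[[0,0,-10],[0,0,-30],[0,0,-24],[-33,-33,0],[-33,-33,0],[-33,-34,0],[-33,-34,0],[-34,-34,0]],"roll":[0,0,-0.066,0,0,0,0,0],"fingers":[0,0,0,0,0,0,0,0]}'
python3 -m crank '{"translation":[[-34,-33,0],[0,0,0],[0,0,0],[0,0,0]],"roll":[0,0,0,0],"fingers":[0,0,0,0]}'
python3 - <<'E'
from h import *
s=manip.get_state(); print(s['position'],yaw(s)[1])
E
```

```text
clock: 15.9
position: [0.4724, -0.0412, 0.0797]
ee_rot: [0.0, 0.707, 0.707, 0.0]
contact_force: [-0.2, -1.1, -0.2]
width: 0.0253
gripper_force: 38.5
clock: 16.3
position: [0.4421, -0.0741, 0.0798]
ee_rot: [0.001, 0.707, 0.707, 0.001]
contact_force: [0.3, 0.1, -0.0]
width: 0.0254
gripper_force: 38.5
[ 0.44205046 -0.07406028  0.07977624] [ 9.99999610e-01 -8.80920784e-04]
```

Lower 63 mm, release, then go up over to the block.

```bash
python3 -m crank '{"translation":[[0,-1,25],[0,0,20],[0,0,11],[0,0,4],[0,0,2],[0,0,0],[0,0,1],[0,0,0]],"roll":[0,0,0,0,0,0,0,0],"fingers":[0,0,0,0,0,0,0,0]}'
python3 -m crank '{"translation":[[0,0,0],[0,0,0],[0,0,0],[0,0,0],[0,0,0],[0,0,-25],[0,0,-40],[0,0,-40]],"roll":[0,0,0,0,0,0,0,0],"fingers":[1,1,1,1,1,1,1,1]}'
python3 -m crank '{"translation":[[33,25,0],[33,25,0],[33,25,0],[33,25,0],[33,25,0],[33,25,0],[33,25,0],[35,29,0]],"roll":[0,0,0,0,0,0,0,0],"fingers":[1,1,1,1,1,1,1,1]}'
python3 -m crank '{"translation":[[0,0,0],[0,0,0],[0,0,0]],"roll":[0.066,0,0],"fingers":[1,1,1]}'
python3 - <<'E'
from h import *
s=manip.get_state(); c=camera_info('wrist'); cv2.imwrite('pics/w7.png',get_image('wrist'))
print(s['position'],yaw(s)[1], proj(c,[[.646,.192,.035],[.646,.192,.057]]))
E
```

```text
clock: 17.1
position: [0.4401, -0.0743, 0.0167]
ee_rot: [0.0, 0.707, 0.707, 0.0]
contact_force: [0.3, -0.1, -0.4]
width: 0.0253
gripper_force: 38.5
clock: 17.9
position: [0.439, -0.074, 0.122]
ee_rot: [-0.001, 0.707, 0.707, -0.0]
contact_force: [0.3, -0.8, -1.0]
width: 0.0853
gripper_force: 0.0
clock: 18.7
position: [0.6442, 0.1928, 0.121]
ee_rot: [-0.0, 0.707, 0.707, -0.0]
contact_force: [0.7, -0.7, 0.2]
width: 0.0853
gripper_force: 0.0
clock: 19.0
position: [0.6432, 0.1912, 0.1208]
ee_rot: [-0.0, 0.73, 0.684, -0.001]
contact_force: [-0.6, 0.5, 0.7]
width: 0.0855
gripper_force: 0.0
[0.64318632 0.19120583 0.12076469] [ 0.99784275 -0.06564721] [[323.07491262 203.64827193]
 [323.25400614 213.27613004]]
```

View pics/w7.png

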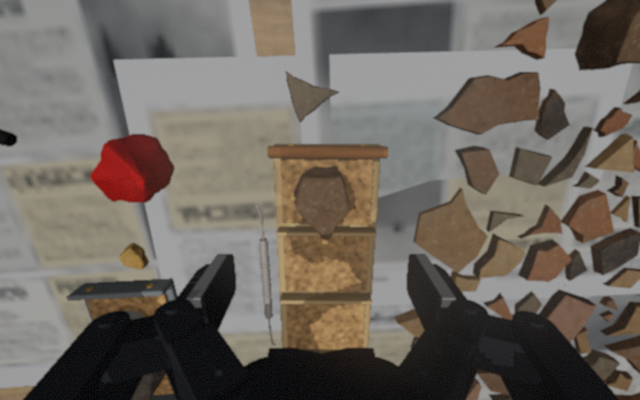

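The block spans (294–349, 166–238), centred at (322,202), within about 1 mm of the prediction.

```bash
python3 -m crank '{"translation":[[1,2,30],[0,0,35],[0,0,23],[0,0,10],[0,0,0],[0,0,0],[0,0,0],[0,0,0]],"roll":[0,0,0,0,0,0,0,0],"fingers":[1,1,1,1,1,0,0,0]}' 60
python3 -m crank '{"translation":[[0,0,0],[0,0,0],[0,0,0]],"roll":[0,0,0],"fingers":[0,0,0]}'
python3 -m crank '{"translation":[[0,0,-10],[0,0,-30],[0,0,-25],[0,0,0]],"roll":[0,0,-0.066,0],"fingers":[0,0,0,0]}'
```

```text
clock: 19.85
position: [0.6458, 0.1926, 0.025]
ee_rot: [-0.0, 0.73, 0.683, 0.0]
contact_force: [-4.1, 0.3, 3.5]
width: 0.0438
gripper_force: 2.1
clock: 20.15
position: [0.6461, 0.1927, 0.0257]
ee_rot: [0.0, 0.73, 0.683, 0.001]
contact_force: [-2.3, 0.3, 6.9]
width: 0.0406
gripper_force: 58.9
clock: 20.55
position: [0.6493, 0.1931, 0.0929]
ee_rot: [0.003, 0.707, 0.707, 0.004]
contact_force: [1.0, -0.5, -1.8]
width: 0.0405
gripper_force: 59.9
```

```bash
python3 -m crank '{"translation":[[-37,-23,0],[-37,-23,0],[-38,-23,0],[-38,-23,0],[-38,-23,0],[-38,-23,0],[-38,-23,0],[-38,-23,0]],"roll":[0,0,0,0,0,0,0,0],"fingers":[0,0,0,0,0,0,0,0]}'
python3 -m crank '{"translation":[[-37,-22,0],[0,0,0],[0,0,0],[0,0,0]],"roll":[0,0,0,0],"fingers":[0,0,0,0]}'
python3 - <<'E'
from h import *
s=manip.get_state(); c=camera_info('wrist'); cv2.imwrite('pics/w8.png',get_image('wrist'))
print(s['position'],yaw(s)[1])
S=[.44163071,-.038132,-.00378]
for n,y,h in (('can',.108,.063),('dark',.036,.025),('sherd',-.036,.02)): print(n,proj(c,w(S,[[0,y,h]])))
E
```

```text
clock: 21.35
position: [0.4601, -0.1104, 0.0875]
ee_rot: [-0.0, 0.708, 0.706, -0.0]
contact_force: [0.2, 0.4, -2.5]
width: 0.0403
gripper_force: 59.9
clock: 21.75
position: [0.4399, -0.1457, 0.0879]
ee_rot: [-0.0, 0.708, 0.707, 0.0]
contact_force: [1.0, 0.4, -2.0]
width: 0.0408
gripper_force: 60.0
[ 0.43987507 -0.14572286  0.08790128] [ 0.99999869 -0.00142527]
can [[ 322.59830523 -256.33475452]]
dark [[321.77510386 -10.52625889]]
sherd [[321.45606853 114.79492062]]
```

View pics/w8.png

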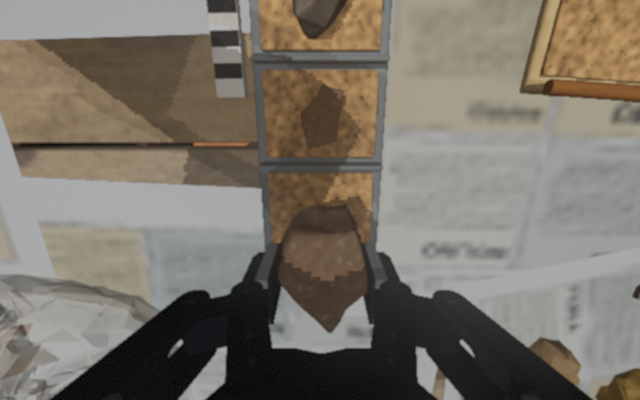

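The sherd rests centred on pad 3 at (322,116), against a predicted (321,115). The block is held over place 4. Lowering it.

```bash
python3 -m crank '{"translation":[[-1,2,25],[0,0,20],[0,0,10],[0,0,4],[0,0,2],[0,0,0],[0,0,0]],"roll":[0,0,0,0,0,0,0],"fingers":[0,0,0,0,0,0,0]}'
```

```text
clock: 22.5
position: [0.4423, -0.1476, 0.0279]
ee_rot: [0.001, 0.707, 0.707, 0.0]
contact_force: [0.3, -0.0, -1.5]
width: 0.0405
gripper_force: 60.0
```

```bash
python3 -m crank '{"translation":[[0,0,1],[0,0,1],[0,0,0],[0,0,0]],"roll":[0,0,0,0],"fingers":[0,0,0,0]}'
```

```text
clock: 22.9
position: [0.4421, -0.1476, 0.0258]
ee_rot: [0.0, 0.708, 0.707, 0.0]
contact_force: [0.9, 0.5, 3.6]
width: 0.0406
gripper_force: 61.2
```

```bash
python3 -m crank '{"translation":[[0,0,0],[0,0,0],[0,0,0],[0,0,0],[0,0,0],[0,0,-25],[0,0,-40],[0,0,-40]],"roll":[0,0,0,0,0,0,0,0],"fingers":[1,1,1,1,1,1,1,1]}'
python3 -m crank '{"translation":[[0,-10,-30],[0,-10,-30],[-45,0,0],[-45,0,0],[-45,0,0],[-40,0,0],[0,0,0],[0,0,0]],"roll":[0,0,0,0,0,0,0,0],"fingers":[1,1,1,1,1,1,1,1]}'
python3 - <<'E'
from h import *
a=get_image('top'); s=get_image('side'); c=camera_info('top')
S=[.44036,-.0411,-.0035]
for n,y,h in (('can',.108,.063),('dark',.036,.025),('sherd',-.036,.02),('block',-.108,.035)): print(n,proj(c,w(S,[[0,y,h]]))[0])
x=cv2.resize(a[170:260,270:450],None,fx=3,fy=3,interpolation=cv2.INTER_CUBIC); y=cv2.resize(s[180:320,255:435],None,fx=2,fy=2,interpolation=cv2.INTER_CUBIC)
y=cv2.copyMakeBorder(y,0,0,0,540-y.shape[1],cv2.BORDER_CONSTANT)
cv2.imwrite('pics/end.png',np.vstack([x,y])); print(manip.get_state()['position'])
E
```

```text
clock: 23.7
position: [0.441, -0.1471, 0.1309]
ee_rot: [-0.001, 0.707, 0.707, -0.0]
contact_force: [0.5, -1.2, -0.8]
width: 0.0854
gripper_force: 0.0
clock: 24.5
position: [0.4211, -0.3227, 0.1897]
ee_rot: [-0.001, 0.708, 0.706, 0.0]
contact_force: [-0.3, -0.1, 0.3]
width: 0.0854
gripper_force: 0.0
can [303.70823155 209.73543443]
dark [339.25912366 211.31867931]
sherd [373.78270179 211.04019341]
block [409.89942634 209.65372586]
[ 0.42115577 -0.3211717   0.18995036]
```

View pics/end.png

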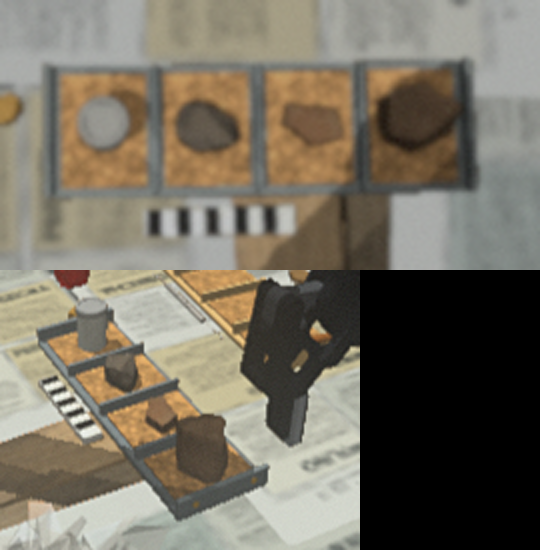

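The end view shows canister (103,122), dark stone (207,126), sherd (312,123) and block (418,117). Each is within about 1 pixel of its pad centre in the full image, upright, and the gripper is clear of them.

```bash
python3 -c "
from rig import manip
print(manip.sign_off())"
```

```text
the job is handed in; nothing more can be done
None
```

All four finds are upright on the storage rack's cork pads in reverse order (left to right: canister, dark stone, sherd, brown block), each within about 2 mm of its pad's centre by the final camera check, and the job was handed in at about 25 s.

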